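# Stand down the buffer feed

### The arm

A 6-joint arm with a two-finger parallel gripper is mounted at the origin on a cart in front of the work surface, level with it; the furniture and walls round the work are solid. World frame = base frame: x ahead of the robot, y to its left, z up, the work surface at z = 0. Lengths are in m, angles in degrees, forces in N, time in s.
With the tool pointing down it reaches from about 0.35 to 0.875 m from the base axis. Payload 4.2 kg.
Tool frame: the origin (TCP) lies on the front face of the gripper's body, between the roots of the fingers; the fingertips stand 73 mm ahead of it and the grasp point (between the pads) lies 54 mm ahead of it (tcp_to_tips is the distance from the TCP to the fingertips, in m); z points along the fingers, y is the line along which they close (so a half turn about z gives the same grasp; the last joint's range is limited). The gripper opens to 85 mm and grips with 20 to 120 N. Pads are 22 mm wide; open, the fingers measure 114 mm over their backs; the gripper's body (76 mm by 85 mm) begins 54 mm behind the grasp point. The pads swing forward as they close: fully open they stand 13 mm farther back than shut.
Start: joints at [86.15, 22.042, 0.453, 0, -68.411, -14.817], TCP at [0.2, 0.592, 0.304] pointing down, gripper open.
Joint ranges: [-179.83, 179.83], [-69.29, 118.12], [-61.27, 80.66], [-181.25, 117.63], [-171.15, -9.14], [-177.46, 177.46]. Speed limits (degrees/s): [159.86, 159.86, 180, 180, 180, 180].

### API

Orientations are given as a 3x3 rotation matrix whose columns are the frame's x, y, z axes.
In Python, from rig import * gives the robot as it stands. Calls block until the motion is done:
- reach(position, orientation): joint-space move of the TCP to a pose.
- move_straight(position, ori=None, speed=0.15, threshold=None): straight line of the TCP; ori=None keeps the orientation; speed is the mean speed in m/s. With threshold (N) it stops when the force on the tool has changed by that much, and returns True; else False.
- move_joints(angles): joint-space move.
- command_gripper(opening): finger opening in m; the grip force is fixed at half the most; returns when the fingers have stopped.
- hold(seconds).
- ik(position, orientation): joint angles nearest the present ones, or None.
- get_obs(): the state.
- snapshot(name): name is "scene" or "top" or "wrist"; returns a dict with "img" (480x640x3 uint8, red, green, blue), "mtx" (3x3 intrinsics, pixels), "rvec" (rotation vector, rad) and "tvec" (3), from world to camera coordinates, as OpenCV has them; the wrist camera has in their place "tool_from_camera" (4x4, takes a point from camera to tool coordinates, whose origin is the TCP and whose axes are the flange's). Camera axes: x right, y down, z forward; pixel columns grow to the right and rows downward; lengths in m; the calibration is good to about 2 mm. A picture is of the moment at which its call begins: read the wrist's pose just before it. There is no depth.
A pose or a line that the arm cannot do raises PlanningError and nothing moves.
- sign_off(): hands the job in; it is judged then, once.
Trained networks look in a picture, given as the dict that the camera call returned (one of the last four; its "shot" number tells which), for a name from the list of things; names that differ only in an ending like _2 or _b are one class to them, and where a whole thing is asked for, a point or a joint stands for the part that bears it (a point fixed in the world has none). Each returns a list of dicts, best first, with "p" (0 to 1); they miss things now and then, are a little off and sometimes report something else, mostly with a low value. They report only what shows in the picture. A call takes as long as a camera call.
- find_in(name, picture): "at" ([x, y, z] in m, in world coordinates, good to about 4 mm: the middle of the surface that is visible of it).
The state is a dict: "time": time; "joint_pos": joint angles; "dq": joint speeds; "tau": joint torques, N m; "position": TCP position; "tool_rot": TCP orientation; "contact_force": force on the tool from outside, world axes, zero at the start; "wrist_torque": the same for the moment, N m; "gripper_width": finger opening in m; "grasp_force": force on a finger pad.
Only numpy, scipy, OpenCV 4.12 (cv2) and the standard library are available. Lean on these libraries where they do the work, as an engineer would, in place of code of your own. Each camera call takes 0.05 s, during which the arm holds its last target. There are 200 camera calls.

### The job

The buffer run is over: first shut the stopcock on the outlet pipe of the feed bottle by turning its winged key clockwise until the wings lie squarely across the pipe, and only then screw down the two slackened caps, the one on the feed bottle and the one on the narrow-necked rinse bottle, clockwise until each is fully home. Leave the two measuring cylinders and the wide-capped bottle standing where they are, and do not press against the splash panel beside the key.

Things in the scene. Friction and masses are not known exactly. Their poses are not given: they have to be found in the camera images.
- feed_unit: Fixed stand (it cannot be shifted) of the feed bottle, a clear glass bottle 91 mm wide that stands in a round grey stand 112 mm across. Origin: on the worktop under the bottle's axis; z up. A horizontal steel pipe, centre 48 mm up, runs from the bottle along the unit's -y, to 215 mm from the bottle's axis (hose tail to 234 mm), on a 60 mm wide base plate; the stopcock sits on it 165 mm from the bottle's axis.
- key (a joint): Turn of the stopcock's white winged key about its vertical axis, which crosses the pipe: 0 = open, wings along the pipe; 1.571 = shut, wings across the pipe, at a stop; grows clockwise seen from above. It starts nearly open, at 0 to 0.35. Stays where left; turning takes about 0.12 N m.
- key_grip (a point): Point to grip on the key: on its axis, 84 mm above the worktop, turning with the key; its y axis runs along the wings, its x axis across them. The wings form an upright blade 9 mm thick, 56 mm from tip to tip; each is a round lobe 26 mm high, 70 to 96 mm above the worktop, with a shallow dip between them. A 15 mm thick stem is below, from 68 mm down.
- splash_panel: Upright aluminium sheet, 105 mm long (its y, along the pipe), 4 mm thick, its top 110 mm above the worktop, fixed to the feed unit beside the stopcock on the unit's +x side, with its near face 42 mm from the key's axis, so a finger between blade and panel has 37 mm while the wings lie along the pipe, and the wing tip passes 14 mm from it when shut. Origin: middle of its foot, 6 mm above the worktop. Do not press against it (more than 8 N fails).
- feed_cap (a joint): Looseness of the feed bottle's cap, turning about the upright axis of the bottle: 0 = fully home, at a stop; grows anticlockwise seen from above, to 3.0. It starts at 1.5 to 2.5. The cap does not rise or come off. It stays where left; turning takes about 0.12 N m.
- feed_cap_grip (a point): Point to grip on the feed bottle's cap: on its axis, 195 mm above the worktop. The cap is a blue ribbed disc 54 mm across, its skirt from 181 to 205 mm above the worktop; the bottle's shoulder widens below. A raised bar 3 mm high on the top points from the middle to the rim; with the cap home it points towards the stopcock (the unit's -y).
- rinse_unit: Fixed stand (it cannot be shifted) of the rinse bottle: a white plastic bottle 70 mm wide with a narrow neck, in a round grey stand 96 mm across, 30 mm high, with a small index tab on the rim on its -x side. Origin: on the worktop under the bottle's axis; z up. It may change places with wide_bottle.
- rinse_cap (a joint): Looseness of the rinse bottle's cap about the upright axis of the bottle: 0 = fully home, at a stop; grows anticlockwise seen from above, to 3.0. It starts at 0.9 to 1.8. The cap does not rise or come off. It stays where left; turning takes about 0.10 N m.
- rinse_cap_grip (a point): Point to grip on the rinse bottle's cap: on its axis, 154 mm above the worktop. The cap is white, ribbed, 41 mm across, its skirt from 139 to 165 mm above the worktop. A raised bar 3 mm high on its top points from the middle to the rim; with the cap home it points over the stand's index tab (the unit's -x).
- wide_bottle: Bystander: loose white plastic bottle without a stand, 69 mm wide, 127 mm tall, with a wide white cap 48 mm across that is already closed. Origin: centre of its underside, z up. Its axis is at least 95 mm from the rinse bottle's.
- tall_cylinder: Bystander: loose clear measuring cylinder, 252 mm tall, shaft 28 mm across, six-sided foot 48 x 56 mm, standing 90 to 107 mm from the feed bottle's axis on its -x side. Origin: centre of its underside, z up.
- short_cylinder: Bystander: loose clear measuring cylinder, 203 mm tall, shaft 28 mm across, six-sided foot 46 x 54 mm, standing 90 to 100 mm from the key's axis on its -x side (away from the splash panel). Origin: centre of its underside, z up.

How it is judged:
By the outcome, as a careful person would: the job done as asked, in the order asked, and still so for the second after the job is handed in, with the robot touching nothing.
It also fails if it takes over 67 s, if anything falls off the work surface, if the arm or the gripper's body presses on something with over 40 N, if the wrist force passes 120 N, or if a joint passes its speed limit or range.

## Working session

There is one attempt and no reset: what is moved stays moved. The work goes in short steps, each a Python script; the robot and the scene stay as the last script left them, time stands still between calls to the robot, and variables do not carry over. Pictures are saved under pics/ and viewed, at most 10 in all, crops included, and the job is handed in when it is done.

```bash
mkdir -p pics
python3 - <<'E'
from rig import *
import cv2
s=get_obs();print(s['time'],s['position'],s['tool_rot'],s['gripper_width'])
for c in ('scene','top'):
    p=snapshot(c); cv2.imwrite(f'pics/{c}0.png',p['img'][:,:,::-1])
    for n in ['feed_unit','key_grip','splash_panel','feed_cap_grip','rinse_unit','rinse_cap_grip','wide_bottle','tall_cylinder','short_cylinder']:
        print(c,n,[(np.round(d['at'],3).tolist(),round(d['p'],2)) for d in find_in(n,p)[:3]]) if 'np' in globals() else print(c,n,[([round(float(v),3) for v in d['at']],round(d['p'],2)) for d in find_in(n,p)[:3]])
E
```

```text
0.0 [0.199868   0.5917372  0.30281791] [[ 9.47341064e-01 -3.20225755e-01 -6.11192203e-04]
 [-3.20226325e-01 -9.47338763e-01 -2.09000088e-03]
 [ 9.02660433e-05  2.17566349e-03 -9.99997629e-01]] 0.08537137584010714
scene feed_unit [([0.531, 0.022, 0.056], 0.63)]
scene key_grip [([0.522, -0.069, 0.087], 0.53)]
scene splash_panel [([0.561, -0.074, 0.06], 0.68)]
scene feed_cap_grip [([0.53, 0.092, 0.202], 0.56), ([0.572, 0.252, 0.103], 0.19)]
scene rinse_unit [([0.572, 0.253, 0.108], 0.93)]
scene rinse_cap_grip [([0.589, 0.265, 0.16], 0.61), ([0.532, 0.09, 0.205], 0.43), ([0.572, 0.255, 0.104], 0.23)]
scene wide_bottle []
scene tall_cylinder [([0.447, 0.108, 0.127], 0.92), ([0.57, 0.255, 0.106], 0.55)]
scene short_cylinder [([0.423, -0.053, 0.117], 0.76)]
top feed_unit [([0.531, 0.024, 0.051], 0.83)]
top key_grip [([0.529, 0.019, 0.054], 0.62), ([0.522, -0.069, 0.087], 0.58)]
top splash_panel [([0.562, -0.067, 0.038], 0.88)]
top feed_cap_grip [([0.537, 0.094, 0.207], 0.65)]
top rinse_unit [([0.583, 0.26, 0.127], 0.67), ([0.594, 0.272, 0.167], 0.66), ([0.522, -0.068, 0.091], 0.62)]
top rinse_cap_grip [([0.595, 0.273, 0.163], 0.95)]
top wide_bottle [([0.455, 0.328, 0.107], 0.97)]
top tall_cylinder [([0.444, 0.111, 0.115], 0.82)]
top short_cylinder [([0.425, -0.037, 0.166], 0.71), ([0.541, 0.095, 0.206], 0.44)]
```

View pics/scene0.png

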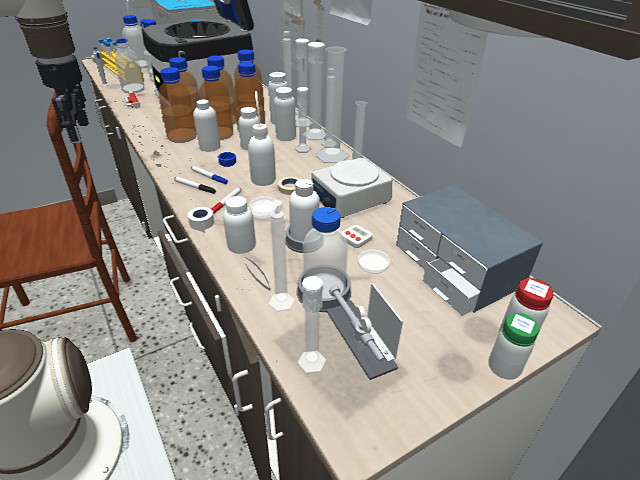

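View pics/top0.png

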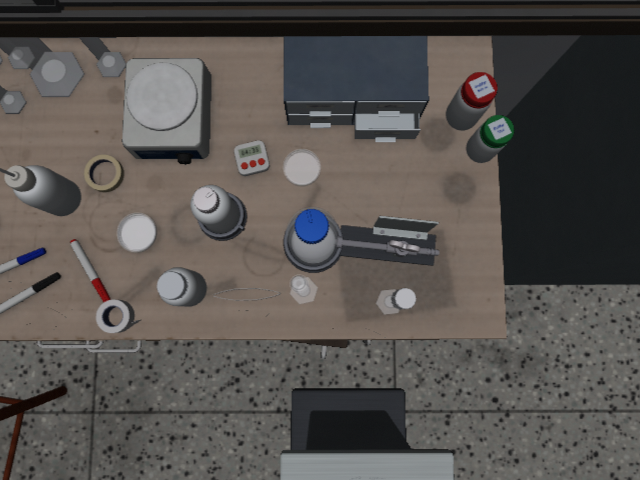

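The scene shows the feed bottle's blue cap at (327,220) and the key at (372,340), with the panel behind it. In the top view the key is at (403,248), the feed cap at (312,226), the rinse cap at (207,200) with its stand tab, the wide bottle at (175,287), and the cylinders at (302,290) and (400,299).

```bash
cat > h.py <<'E'
from rig import *
import numpy as np, cv2
def R(deg):
    c,s=np.cos(np.radians(deg)),np.sin(np.radians(deg))
    return np.array([[-s,c,0],[c,s,0],[0,0,-1.]])   # columns x,y,z ; y along yaw deg
def proj_wrist(p,st,P):   # world pts -> pixels
    Tc=np.eye(4);Tc[:3,:3]=st['tool_rot'];Tc[:3,3]=st['position'];M=np.linalg.inv(Tc@p['tool_from_camera'])
    return cv2.projectPoints(np.float64(P).reshape(-1,1,3),cv2.Rodrigues(M[:3,:3])[0],M[:3,3],p['mtx'],None)[0].reshape(-1,2)
def unproj(p,st,uv,z):
    Tc=np.eye(4);Tc[:3,:3]=st['tool_rot'];Tc[:3,3]=st['position'];M=Tc@p['tool_from_camera']
    d=M[:3,:3]@np.linalg.inv(p['mtx'])@np.array([*uv,1.]);o=M[:3,3];return o+d*(z-o[2])/d[2]
E
python3 - <<'E'
from h import *
p=snapshot('wrist');print(p['tool_from_camera'].round(3).tolist(),p['mtx'].round(0).tolist())
for n,xyz in dict(key=(.522,-.069,.30),feed=(.535,.093,.40),rinse=(.592,.27,.35)).items():
    for yaw in (-180,-150,-120,-90,-60,-30,0,30,60,90,120,150):
        q=ik(xyz,R(yaw));print(n,yaw,None if q is None else np.round(q,0).tolist())
E
```

```text
[[0.001, -0.962, -0.274, 0.069], [1.0, 0.001, -0.0, 0.001], [0.001, -0.274, 0.962, -0.069], [0.0, 0.0, 0.0, 1.0]] [[383.0, 0.0, 321.0], [0.0, 383.0, 238.0], [0.0, 0.0, 1.0]]
key -180 [10.0, 13.0, -14.0, 0.0, -64.0, -10.0]
key -150 [10.0, 13.0, -14.0, 0.0, -64.0, 20.0]
key -120 [10.0, 13.0, -14.0, 0.0, -64.0, 50.0]
key -90 [10.0, 13.0, -14.0, 0.0, -64.0, 80.0]
key -60 [10.0, 13.0, -14.0, 0.0, -64.0, 110.0]
key -30 [10.0, 13.0, -14.0, 0.0, -64.0, 140.0]
key 0 [10.0, 13.0, -14.0, 0.0, -64.0, 170.0]
key 30 [10.0, 13.0, -14.0, 0.0, -64.0, -160.0]
key 60 [10.0, 13.0, -14.0, 0.0, -64.0, -130.0]
key 90 [10.0, 13.0, -14.0, 0.0, -64.0, -100.0]
key 120 [10.0, 13.0, -14.0, 0.0, -64.0, -70.0]
key 150 [10.0, 13.0, -14.0, 0.0, -64.0, -40.0]
feed -180 [27.0, 11.0, -1.0, 0.0, -78.0, -27.0]
feed -150 [27.0, 11.0, -1.0, 0.0, -78.0, 3.0]
feed -120 [27.0, 11.0, -1.0, 0.0, -78.0, 33.0]
feed -90 [27.0, 11.0, -1.0, 0.0, -78.0, 63.0]
feed -60 [27.0, 11.0, -1.0, 0.0, -78.0, 93.0]
feed -30 [27.0, 11.0, -1.0, 0.0, -78.0, 123.0]
feed 0 [27.0, 11.0, -1.0, 0.0, -78.0, 153.0]
feed 30 [27.0, 11.0, -1.0, 0.0, -78.0, -177.0]
feed 60 [27.0, 11.0, -1.0, 0.0, -78.0, -147.0]
feed 90 [27.0, 11.0, -1.0, 0.0, -78.0, -117.0]
feed 120 [27.0, 11.0, -1.0, 0.0, -78.0, -87.0]
feed 150 [27.0, 11.0, -1.0, 0.0, -78.0, -57.0]
rinse -180 [39.0, 23.0, 9.0, 0.0, -76.0, -39.0]
rinse -150 [39.0, 23.0, 9.0, 0.0, -76.0, -9.0]
rinse -120 [39.0, 23.0, 9.0, 0.0, -76.0, 21.0]
rinse -90 [39.0, 23.0, 9.0, 0.0, -76.0, 51.0]
rinse -60 [39.0, 23.0, 9.0, 0.0, -76.0, 81.0]
rinse -30 [39.0, 23.0, 9.0, 0.0, -76.0, 111.0]
rinse 0 [39.0, 23.0, 9.0, 0.0, -76.0, 141.0]
rinse 30 [39.0, 23.0, 9.0, 0.0, -76.0, 171.0]
rinse 60 [39.0, 23.0, 9.0, 0.0, -76.0, -159.0]
rinse 90 [39.0, 23.0, 9.0, 0.0, -76.0, -129.0]
rinse 120 [39.0, 23.0, 9.0, 0.0, -76.0, -99.0]
rinse 150 [39.0, 23.0, 9.0, 0.0, -76.0, -69.0]
```

Run:
```python
from h import *
import pickle
p0=get_obs()['position']; 
move_straight([p0[0],p0[1],.43],speed=.3)
out={}
for n,xyz,yaw in (('rinse',(.592,.27,.40),-60),('feed',(.535,.093,.44),-30),('key',(.522,-.069,.33),-15)):
    reach(xyz,R(yaw)); st=get_obs(); p=snapshot('wrist'); out[n]=(st,p)
    cv2.imwrite(f'pics/w_{n}.png',p['img'][:,:,::-1])
    print(n,st['time'],st['position'],np.round(st['contact_force'],1))
    for m in {'rinse':['rinse_cap_grip','rinse_unit'],'feed':['feed_cap_grip'],'key':['key_grip','splash_panel','feed_unit','short_cylinder']}[n]:
        print(m,[(np.round(d['at'],3).tolist(),round(d['p'],2)) for d in find_in(m,p)[:2]])
pickle.dump(out,open('o.pkl','wb'))
m=np.hstack([cv2.resize(out[n][1]['img'],(400,300)) for n in ('rinse','feed')])
cv2.imwrite('pics/m.png',m[:,:,::-1])
```

```text
rinse 3.4583 [0.59168125 0.27065616 0.39971835] [1.1 0.8 0. ]
rinse_cap_grip [([0.597, 0.27, 0.167], 0.65)]
rinse_unit [([0.608, 0.281, 0.136], 0.81)]
feed 4.3917 [0.53510465 0.0935473  0.43994718] [ 1.1  0.4 -0.2]
feed_cap_grip [([0.549, 0.101, 0.205], 0.73)]
key 5.2917 [ 0.52301306 -0.06830037  0.33048651] [ 0.9 -0.6  0.2]
key_grip [([0.528, -0.066, 0.091], 0.71)]
splash_panel []
feed_unit [([0.565, -0.064, 0.04], 0.63), ([0.541, 0.018, 0.054], 0.6)]
short_cylinder [([0.439, -0.043, 0.182], 0.86)]
```

View pics/w_key.png

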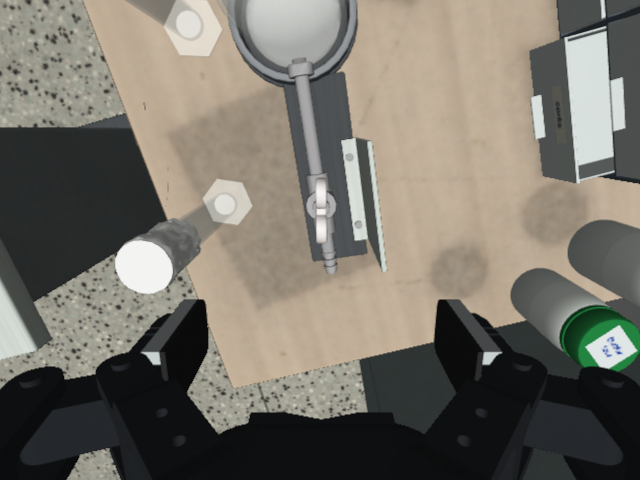

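View pics/m.png

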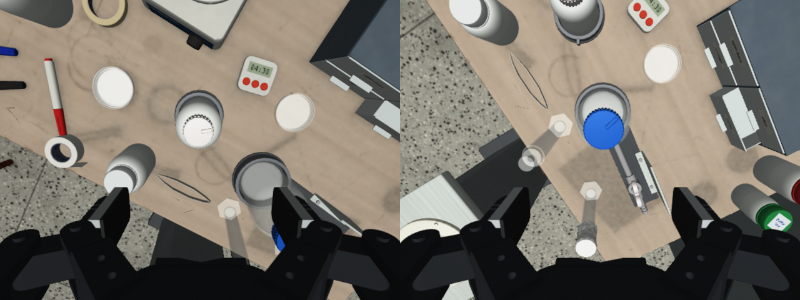

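Run:
```python
from h import *
import pickle
o=pickle.load(open('o.pkl','rb'))
st,p=o['feed'];im=p['img'].astype(int);m=((im[:,:,2]>im[:,:,0]+60)&(im[:,:,2]>100)).astype(np.uint8)
n,l,s,c=cv2.connectedComponentsWithStats(m);k=1+np.argmax(s[1:,4]);print('blue',s[k],c[k])
print('feed',unproj(p,st,c[k],.200))
st,p=o['key']
for uv in ((321,180),(321,209),(321,240)): print('key',uv,unproj(p,st,uv,.09))
a,b=unproj(p,st,(303,82),.056),unproj(p,st,(314,160),.056);print('pipe dir',a,b,np.degrees(np.arctan2(*(b-a)[1::-1])))
tiles=[]
for n,(u,v),w in (('rinse',(320,200),50),('feed',(325,206),50),('key',(322,212),50)):
    tiles.append(cv2.resize(o[n][1]['img'][v-w:v+w,u-w:u+w],(266,266),interpolation=cv2.INTER_CUBIC))
cv2.imwrite('pics/z.png',np.hstack(tiles)[:,:,::-1])
```

```text
blue [ 293  174   66   66 3321] [325.40981632 206.58115026]
feed [0.54209741 0.09792819 0.2       ]
key (321, 180) [ 0.53069019 -0.04057945  0.09      ]
key (321, 209) [ 0.52456758 -0.06351482  0.09      ]
key (321, 240) [ 0.51773137 -0.08912334  0.09      ]
pipe dir [0.53612181 0.03787685 0.056     ] [ 0.528181   -0.02622754  0.056     ] -97.06143802836193
```

View pics/z.png

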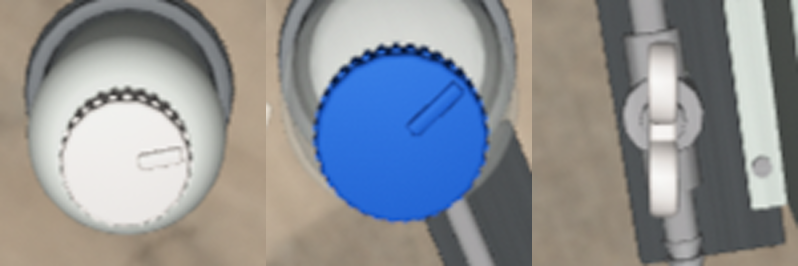

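The crops show the key's blade vertical at (321,210), so the tool yaw of -15° already matches the wings. The feed cap bar points to about +10° and should be at about -96.5° when home. The rinse cap bar points to about -52°.

Run:
```python
from h import *
command_gripper(.034)
xy=[.524,-.0655]
reach([*xy,.23],R(-15))
print(move_straight([*xy,.146],speed=.12,threshold=12))
def pr(t):
    s=get_obs();print(t,round(s['time'],2),s['position'].round(4),'F',np.round(s['contact_force'],1),'T',np.round(s['wrist_torque'],2),s['gripper_width'],round(s['grasp_force'],1),np.round(s['joint_pos'],1))
pr('down')
p=snapshot('wrist');cv2.imwrite('pics/k1.png',p['img'][:,:,::-1])
command_gripper(0.0);pr('grip')
```

```text
False
down 7.42 [ 0.5248 -0.0654  0.1471] F [0.4 0.3 0.3] T [-0.01 -0.01  0.03] 0.03374462421239564 0.0 [ 10.5  22.6 -24.6   0.  -42.6 154.5]
grip 7.82 [ 0.524  -0.0653  0.147 ] F [-1.7  1.3  5.5] T [0.5  0.74 0.09] 0.007419695298515157 59.4 [ 10.5  22.6 -24.7   0.  -42.7 154.5]
```

View pics/k1.png

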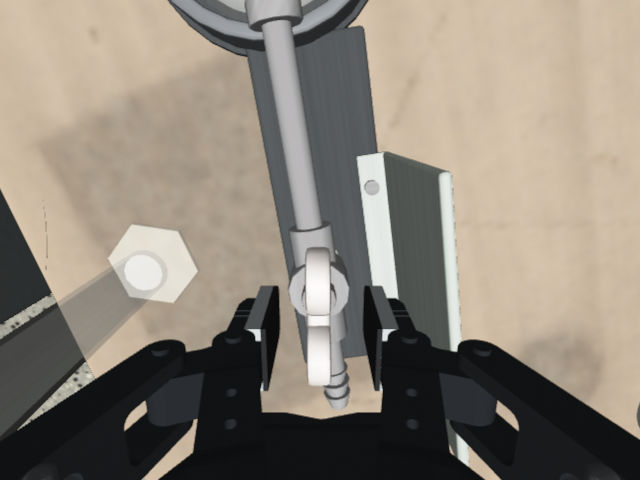

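The fingers straddle the blade evenly at (318,310) and clear the panel; the grip is sound. Next I turn it.

```bash
cat >> h.py <<'E'
def pr(t):
    s=get_obs();print(t,round(s['time'],2),s['position'].round(4),'F',np.round(s['contact_force'],1),'T',np.round(s['wrist_torque'],2),round(s['gripper_width'],4),round(s['grasp_force'],1),'j6',round(s['joint_pos'][5],1));return s
def turn(total,step,tmax,after=0):
    """clockwise turn by j6 until torque about z passes tmax beyond 'after' degrees"""
    q=np.array(get_obs()['joint_pos'],float);d=0
    while d<total:
        a=min(step if d>=after else after,total-d);d+=a;q[5]-=a;move_joints(q)
        s=pr(f'turn {d}')
        if d>after and abs(s['wrist_torque'][2])>tmax: break
    return d
E
python3 - <<'E'
from h import *
turn(96,4,.6,after=72)
E
```

```text
turn 72 8.97 [ 0.5242 -0.0656  0.147 ] F [ 0.6 -3.3 -1.6] T [-0.82 -0.28 -0.03] 0.0076 58.6 j6 82.6
turn 76 9.22 [ 0.5242 -0.0656  0.147 ] F [ 1. -4. -1.] T [-1.22 -0.38 -0.09] 0.0073 58.6 j6 78.6
turn 80 9.47 [ 0.5242 -0.0656  0.147 ] F [ 2.1 -3.9 -1. ] T [-1.55 -0.52 -0.11] 0.0077 58.6 j6 74.7
turn 84 9.72 [ 0.5242 -0.0655  0.147 ] F [ 1.8 -5.  -1.6] T [-1.52 -0.51  0.77] 0.0072 59.7 j6 70.8
```

Run:
```python
from h import *
command_gripper(.034); p=get_obs()['position']
move_straight([p[0],p[1],.30],speed=.25); st=pr('up'); p=snapshot('wrist');im=p['img']
cv2.imwrite('pics/k2.png',im[:,:,::-1])
```

```text
up 10.85 [ 0.5231 -0.0649  0.2986] F [-0.3 -0.9 -0.4] T [0.02 0.05 0.03] 0.0342 0.0 j6 70.5
```

View pics/k2.png

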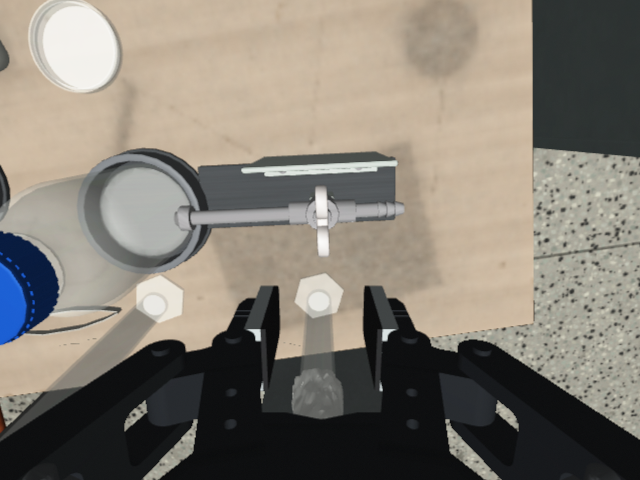

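The wings now lie across the pipe at (322,220), perpendicular within about 0.5°. Next is the feed cap.

Run:
```python
from h import *
p=get_obs()['position']; move_straight([p[0],p[1],.37],speed=.3)
command_gripper(.076)
xy=[.542,.098]
reach([*xy,.36],R(-60)); 
print(move_straight([*xy,.253],speed=.12,threshold=12)); pr('down')
command_gripper(0.0);pr('grip')
turn(128,4,.6,after=92)
```

```text
False
down 13.51 [0.5425 0.0979 0.2539] F [ 0.1 -0.1 -0.2] T [ 0.03  0.03 -0.01] 0.076 0.0 j6 92.9
grip 13.86 [0.5421 0.0984 0.2544] F [-2.6  1.7  5.2] T [ 0.52  0.92 -0.12] 0.0511 62.8 j6 92.9
turn 92 15.28 [0.5421 0.0981 0.2544] F [-0.4 -2.1  1.2] T [-0.4   0.06 -0.05] 0.0507 62.3 j6 0.9
turn 96 15.53 [0.5421 0.0981 0.2545] F [-0.5 -2.1  1.5] T [-0.58  0.05 -0.1 ] 0.0513 62.4 j6 -3.0
turn 100 15.78 [0.5421 0.0981 0.2545] F [-0.2 -3.3  2. ] T [-0.78  0.06 -0.13] 0.0509 62.4 j6 -7.0
turn 104 16.03 [0.542  0.0982 0.2544] F [-2.  -2.5  1.4] T [-0.88  0.1  -0.08] 0.0511 62.4 j6 -11.0
turn 108 16.28 [0.542  0.0982 0.2544] F [-0.3 -4.6  1.6] T [-1.01  0.11 -0.12] 0.0508 62.5 j6 -15.0
turn 112 16.53 [0.542  0.0982 0.2544] F [-1.5 -3.6  1.7] T [-1.13  0.17  1.09] 0.0509 62.3 j6 -18.8
```

Run:
```python
from h import *
import pickle
command_gripper(.076); p=get_obs()['position']
move_straight([p[0],p[1],.42],speed=.3); st=get_obs();w=snapshot('wrist');cv2.imwrite('pics/f2.png',w['img'][:,:,::-1])
o=pickle.load(open('o.pkl','rb'));xy=unproj(o['rinse'][1],o['rinse'][0],(317.7,211.3),.165)[:2];print(xy)
command_gripper(.066)
reach([*xy,.33],R(-60))
print(move_straight([*xy,.210],speed=.12,threshold=12)); pr('down')
command_gripper(0.0);pr('grip')
turn(108,4,.6,after=48)
```

```text
[0.5945684  0.27453092]
False
down 20.61 [0.595  0.2748 0.211 ] F [-0.3  0.5  1. ] T [-0.02 -0.03 -0.01] 0.0659 0.0 j6 81.1
grip 20.98 [0.5943 0.2758 0.2119] F [-3.9  2.1  5.6] T [0.98 1.33 0.04] 0.0395 50.0 j6 81.1
turn 48 21.79 [0.5941 0.2757 0.2136] F [-3.3 -0.4  5.2] T [-0.49  0.92  0.86] 0.0384 66.6 j6 33.3
turn 52 22.04 [0.5941 0.2757 0.2137] F [-3.3 -0.2  6.7] T [-0.51  1.04  0.15] 0.0381 68.1 j6 29.1
turn 56 22.29 [0.5942 0.2757 0.2138] F [-1.9 -0.3  7.7] T [-0.39  1.07  0.25] 0.0379 66.4 j6 25.2
turn 60 22.54 [0.5942 0.2757 0.2138] F [-3.2 -0.8  7. ] T [-0.41  1.04 -0.1 ] 0.0384 67.4 j6 21.1
turn 64 22.79 [0.5943 0.2756 0.2138] F [-3.  -0.6  6.9] T [-0.43  1.01  0.34] 0.0379 67.1 j6 17.2
turn 68 23.04 [0.5941 0.2757 0.2138] F [-3.9  0.2  6.7] T [-0.21  1.25  0.15] 0.0379 66.5 j6 13.2
turn 72 23.29 [0.5942 0.2757 0.2138] F [-3.  -1.3  6. ] T [-0.28  1.08  0.28] 0.0383 65.9 j6 9.2
turn 76 23.54 [0.5941 0.2757 0.2138] F [-3.  -0.2  6. ] T [-0.29  1.06  0.24] 0.0381 64.9 j6 5.2
turn 80 23.79 [0.5943 0.2755 0.2139] F [-2.6 -2.1  7. ] T [-0.4   0.9   0.76] 0.0377 62.2 j6 1.3
```

View pics/f2.png

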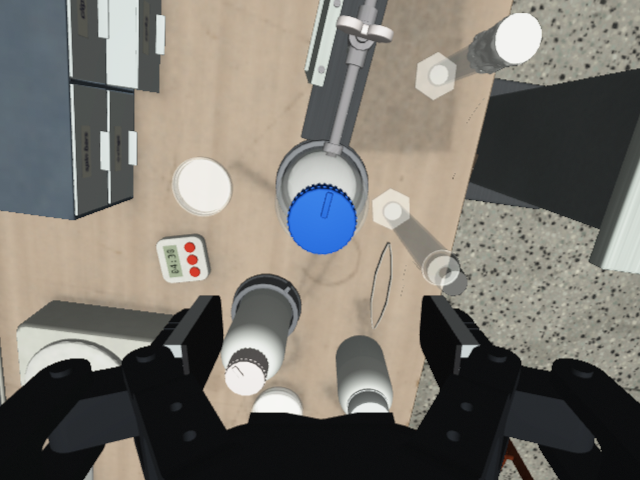

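The feed cap bar at (327,205) points along the pipe to the stopcock, so that cap is home. The torques on the rinse cap were irregular, so I will release it and look.

Run:
```python
from h import *
command_gripper(.066); p=get_obs()['position']
move_straight([p[0],p[1],.40],speed=.3); 
q=np.array(get_obs()['joint_pos']);q[5]=81;move_joints(q)
st=pr('up');w=snapshot('wrist');
import pickle;pickle.dump((st,w),open('r2.pkl','wb'))
cv2.imwrite('pics/r2.png',cv2.resize(w['img'][120:320,190:450],(780,600),interpolation=cv2.INTER_CUBIC)[:,:,::-1])
```

```text
up 26.21 [0.5939 0.2757 0.3981] F [-0.1 -0.4 -0.3] T [ 0.02 -0.04  0.05] 0.0657 0.0 j6 81.0
```

View pics/r2.png

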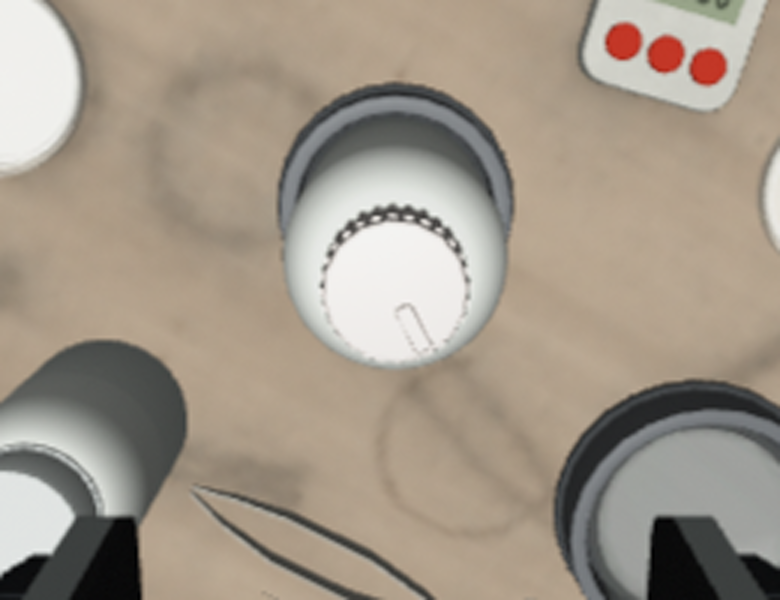

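Run:
```python
from h import *
w=snapshot('wrist')
st={'position':np.array([.542,.098,.42]),'tool_rot':R(-171.8)}
for z in (.02,.03):
    t=unproj(w,st,(295,290),z);d=t[:2]-[.5942,.2757];print(t,np.hypot(*d),np.degrees(np.arctan2(d[1],d[0])))
im=cv2.imread('pics/f2.png')[255:405,205:335];cv2.imwrite('pics/f2c.png',cv2.resize(im,(520,600),interpolation=cv2.INTER_CUBIC))
xy=[.5942,.2757]
move_straight([*xy,.30],R(-60),speed=.25)
print(move_straight([*xy,.217],speed=.12,threshold=12)); pr('down')
command_gripper(0.0);pr('grip')
turn(28,3,.8)
```

```text
[0.55581306 0.23788099 0.02      ] 0.053887236618187874 -135.42699261299
[0.55570822 0.2334464  0.03      ] 0.057157534013571897 -132.33258894702095
False
down 27.7 [0.5948 0.276  0.2184] F [ 0.3 -1.2 -0. ] T [-0.    0.02  0.01] 0.0661 0.0 j6 81.0
grip 28.07 [0.5944 0.2762 0.2186] F [-2.7  0.4  6.4] T [ 0.39  0.82 -0.01] 0.0375 60.6 j6 81.0
turn 3 28.32 [0.5943 0.2763 0.2187] F [-0.8  0.3  1.4] T [-0.01  0.21  1.42] 0.0375 62.1 j6 78.2
```

View pics/f2c.png

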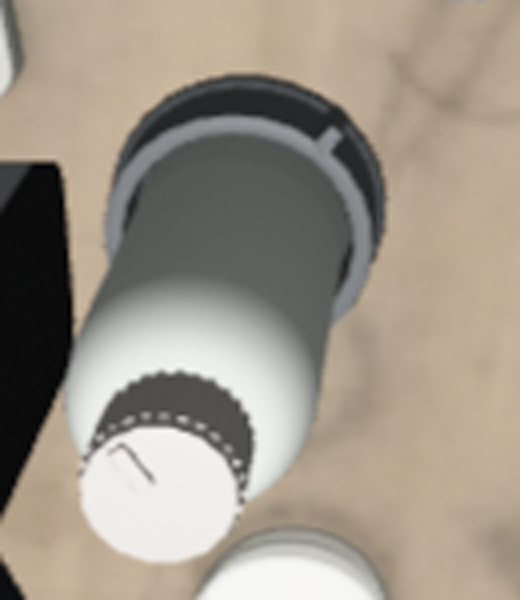

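The crop shows the index tab at (330,138), about -121° in world. The cap bar now points to -119°, and regripping met the stop at once with 1.4 N m, so the cap is home. I will release, do a last check and hand in.

Run:
```python
from h import *
command_gripper(.066); p=get_obs()['position']
move_straight([p[0],p[1],.42],speed=.25); pr('up')
p=snapshot('top')
for n in ('wide_bottle','tall_cylinder','short_cylinder'): print(n,[np.round(d['at'],3).tolist() for d in find_in(n,p)[:1]])
hold(.5); print(sign_off())
```

```text
up 29.66 [0.5941 0.276  0.4182] F [0.1 0.3 0.4] T [0.02 0.03 0.02] 0.0657 0.0 j6 78.0
wide_bottle [[0.453, 0.327, 0.103]]
tall_cylinder [[0.443, 0.109, 0.118]]
short_cylinder [[0.427, -0.042, 0.168]]
the job is handed in; nothing more can be done
None
```

I shut the stopcock first, then screwed the feed cap and the rinse cap down to their stops; the cylinders and the wide-capped bottle are where they were, to within the detector's error of a few millimetres, no force that I read suggested contact with the splash panel, and I handed the job in at about 30 s.

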